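Clamp a bearing block in the jig with the extension bar

TASK

Slide the aluminium block along the jig until it is fully home against the end stop. Then pick up the forked extension bar, fit it over the stub handle of the toggle clamp and swing the handle past its dead point until it locks and the foot holds the block; keep your hand off the handle itself and leave the other things on the bench alone. Finally take the bar off and lay it flat on the bench, clear of the jig.

Things in the scene. Friction and masses are not known exactly. Their poses are not given: they have to be found in the camera images.
- jig: Steel clamping jig bolted to the bench, not movable. Origin on the bench top; base plate x -100..100, y -80..130 mm, 12 mm thick. A steel fence (face at y = 100, top at z = 48) runs along x on its +y side. The clamp's grey casing (x -18..18, y -63..5, top at z = 38) is on its -y side and pushes the foot along +y.
- end_stop (a point): Centre of the face of the end stop, a steel block at the jig's +x end. Jig frame: x 75, y 68, z 30 mm; axes those of the jig; the stop is 60 mm wide, top at z = 48. The block is home when its +x end touches this face: its centre is then 55 mm before it (jig x = 20).
- block_mid (a point): Centre of the loose aluminium block, 110 (x) x 50 (y) x 40 (z) mm, about 0.55 kg, lying on the base plate between fence and clamp, axes nearly those of the jig. It starts 20 to 55 mm short of the end stop and 3 to 5 mm off the fence; the foot closes the gap to the fence when the clamp locks.
- foot: Black rubber foot of the clamp's plunger, 26 mm across, sprung. It moves along the jig's +y at x = 0, z = 29 as the handle swings; locked, it presses the block's side towards the fence with several N. The origin is on the plunger's axis, 29 mm behind the foot's face.
- pivot (a point): Point on the vertical axis of the clamp handle, half-way up the stub (48 mm above the bench). Fixed in the jig at x 0, y -45 mm, axes those of the jig.
- handle (a joint): Handle angle, rad; swings level, counter-clockwise from above. 0 open: stub points to the jig's -x. 1.45 locked (end of travel): stub points nearly to -y. Starts open. A spring resists, most near 0.6 (about 1.7 N m: 12 N at 140 mm from the pivot), none at the dead point 1.25; past it the handle snaps to 1.45 and stays. Let go earlier, it springs back.
- stub: Stub of the handle: flat steel bar 14 mm wide, 16 mm high (top 56 mm above the bench), reaching 85 mm from the pivot, with a round hub of radius 16 mm at the pivot. Origin on the pivot axis at the stub's underside; the stub runs along its own -x. Moved with the bar, not by hand.
- bar_mid (a point): Grip point of the loose steel extension bar, half-way up (14 mm above its underside), near its centre of mass. The bar is 200 mm long, 28 mm high, about 0.42 kg, lies along its own x, fork at +x. The shank is 20 mm wide, from 90 mm behind (-x) this point to 50 mm ahead of it; the fork runs from there to 110 mm ahead.
- fork (a point): Middle of the bar's fork, 14 mm above its underside, 80 mm ahead (+x) of the grip point. The fork is 60 mm long, 28 mm wide: a channel 18 mm wide, 22 mm deep, open below and at its +x end. Lower it over the stub, +x end towards the pivot, this point 58 mm from the pivot: its roof rests on the stub and the bar's underside is 34 mm above the bench.
- carton: Bystander: cardboard carton, 130 x 100 x 70 mm, origin under its centre.
- hammer: Bystander: hammer with wooden shaft, lying on the bench.
- wrench: Bystander: plain open wrench lying on the bench; not the bar for this clamp, it has no fork.

How it is judged:
By the outcome, as a careful person would: the job done as asked, in the order asked, and still so for the second after the job is handed in, with the robot touching nothing.
It also fails if it takes over 67 s, if anything falls off the work surface, if the arm or the gripper's body presses on something with over 40 N, if the wrist force passes 120 N, or if a joint passes its speed limit or range.

ROBOT

A 6-joint arm with a two-finger parallel gripper is mounted at the origin on the work surface. World frame = base frame: x ahead of the robot, y to its left, z up, the work surface at z = 0. Lengths are in m, angles in rad, forces in N, time in s.
With the tool pointing down it reaches from about 0.375 to 0.9 m from the base axis. Payload 3.1 kg.
Tool frame: the origin (TCP) lies between the finger pads; the fingertips stand 22 mm ahead of it and the grasp point (between the pads) lies 3 mm ahead of it; z points along the fingers, y is the direction in which the jaws open and shut (so a half turn about z gives the same grasp; the last joint's range is limited). The gripper opens to 87 mm and grips with 3 to 60 N. Pads are 19 mm wide; open, the fingers measure 117 mm over their backs; the gripper's body (75 mm by 190 mm) begins 51 mm behind the grasp point.
Start: joints at [-1.448, 0.527, 1.433, -0, 1.181, -0.178], TCP at [0.185, -0.597, 0.245] pointing down, gripper open.
Joint ranges: [-3.08, 3.08], [-0.75, 2.2], [0.22, 2.44], [-1.43, 4.57], [0, 2.65], [-2.85, 2.85]. Speed limits (rad/s): [2.79, 2.79, 3.14, 3.14, 3.14, 3.14].

INTERFACE

Orientations are given as a unit quaternion [x, y, z, w].
In Python, from rig import get_obs, camera, get_calibration, hand_in, search_frame gives the robot as it stands.
- The arm moves only by the shell command python3 -m jog 'ROWS' [FORCE]. ROWS is JSON, a list of rows, each an object with "grip": the closure in counts, from 0 (fully open) to 255 (shut); "travel": the shift along the world's x, y, z in cm, a list of three; "twist": the turn about the world's z in degrees. A call has 1 to 8 rows; each row shifts and turns the commanded pose from where the row before left it; what a row does not reach is not made up. A row lasts 1/10 s, in which the tool goes at most 50 mm and 8.59 degrees, less where a joint would pass 70% of its speed; a pose out of reach is approached as far as the arm can. A call is refused whole if a number of a shift passes 5 or a number of a turn 8.59, either way. A call with a gripper value outside its range is refused whole. The fingers move at their own pace and stop on an object; FORCE is the grip in N (left out, the last holds). Time passes only in rows, so rows that do not move let the fingers close. It gives the time, the measured TCP pose, the force and the opening at its end, in the units of the state.
- get_obs(): the state, without advancing time (a new reading comes with each control period).
- camera(name): name is "scene" or "side" or "wrist"; returns the picture (400x640x3 uint8, red, green, blue); there is no depth.
- get_calibration(name): a dict with "fx", "fy", "cx", "cy" (pixels), "R" (3x3) and "t" (3): a world point X has camera coordinates R X + t; the wrist camera has in their place "T_tool_cam" (4x4, takes a point from camera to tool coordinates, whose origin is the TCP and whose axes are the flange's). Camera axes: x right, y down, z forward; pixel columns grow to the right and rows downward; lengths in m; the calibration is good to about 2 mm. A picture is of the moment at which its call begins: read the wrist's pose just before it. get_calibration takes no time and is no camera call.
- hand_in(): hands the job in, once; it reports no verdict.
Trained networks look in the newest picture that a camera, given by its name, has taken for a name from the list of things; names that differ only in an ending like _2 or _b are one class to them, and where a whole thing is asked for, a point or a joint stands for the part that bears it (a point fixed in the world has none). Each returns a list of dicts, best first, with "p" (0 to 1); they miss things now and then, are a little off and sometimes report something else, mostly with a low value. They report only what shows in the picture. A call takes as long as a camera call.
- search_frame(target, camera): "at" ([x, y, z] in m, in world coordinates, good to about 4 mm: the middle of the surface that is visible of it).
The state is a dict: "time": time; "q": joint angles; "joint_velocities": joint speeds; "joint_torque": joint torques, N m; "position": TCP position; "tool_rot": TCP orientation; "ft_force": force on the tool from outside, world axes, zero at the start; "moment": the same for the moment, N m; "grip_width": finger opening in m.
Only numpy, scipy, OpenCV 4.12 (cv2) and the standard library are available. Lean on these libraries where they do the work, as an engineer would, in place of code of your own. Each camera call takes 0.05 s, during which the arm holds its last target. There are 200 camera calls.

## Working session

There is one attempt and no reset: what is moved stays moved. The work goes in short steps, Python scripts to look and compute and a shell command to move; the robot and the scene stay as the last step left them, time stands still between calls to the robot, and variables do not carry over. Pictures are saved under pics/ and viewed, about 8 in all and at most 12, crops included, and the job is handed in when it is done.

```bash
mkdir -p pics; ls; python3 - <<'E'
from rig import *
import cv2
o=get_obs();print(o)
for c in ["scene","side"]:
    im=camera(c);cv2.imwrite(f"pics/{c}0.png",im[:,:,::-1])
    for n in ["jig","end_stop","block_mid","foot","stub","bar_mid","fork","carton","hammer","wrench"]:
        try:
            r=search_frame(n,c);print(c,n,[(round(d["p"],2),[round(v,3) for v in d["at"]]) for d in r[:2]])
        except Exception as e: print(c,n,e)
print(get_obs()["time"])
E
```

```text
pics
{'time': 0.0, 'q': array([-1.44850124e+00,  5.28477729e-01,  1.43388878e+00, -2.06626841e-05,
        1.18136427e+00, -1.78451960e-01]), 'joint_velocities': array([ 1.26058170e-03, -6.54338742e-04, -9.01318900e-05, -1.80003002e-03,
       -8.79483390e-04, -1.05976731e-03]), 'joint_torque': array([-5.16946620e-04, -4.40038097e+01, -1.76590472e+01,  6.30117743e-02,
        5.82283689e-02, -1.74608685e-04]), 'position': array([ 0.18511438, -0.59625341,  0.24356876]), 'tool_rot': array([ 9.88714036e-01,  1.49811252e-01,  2.04637329e-05, -1.06890533e-03]), 'ft_force': array([-0.80062342,  0.6437878 , -0.60959603]), 'moment': array([0.0258938 , 0.00124495, 0.02671482]), 'grip_width': 0.08689509175671022}
scene jig [(0.65, [0.603, 0.155, 0.011])]
scene end_stop [(0.66, [0.602, 0.152, 0.012])]
scene block_mid [(0.95, [0.546, 0.214, 0.052])]
scene foot [(0.75, [0.604, 0.152, 0.013])]
scene stub []
scene bar_mid [(0.94, [0.486, -0.278, 0.027])]
scene fork [(0.89, [0.482, -0.282, 0.024]), (0.29, [0.604, 0.153, 0.016])]
scene carton [(0.87, [0.45, 0.419, 0.06])]
scene hammer [(0.94, [0.734, -0.235, 0.023])]
scene wrench [(0.56, [0.592, -0.506, 0.003])]
side jig [(0.75, [0.568, 0.184, 0.014])]
side end_stop [(0.87, [0.569, 0.184, 0.011]), (0.52, [0.556, 0.118, 0.057])]
side block_mid [(0.78, [0.532, 0.236, 0.05])]
side foot []
side stub []
side bar_mid [(0.63, [0.475, -0.268, 0.021]), (0.4, [0.567, 0.185, 0.014])]
side fork [(0.58, [0.48, -0.269, 0.03])]
side carton [(0.82, [0.424, 0.467, 0.065]), (0.73, [0.564, 0.186, 0.011])]
side hammer [(0.56, [0.703, -0.224, 0.023]), (0.27, [0.534, 0.234, 0.056])]
side wrench [(0.17, [0.552, 0.119, 0.053])]
1.1
```

View pics/scene0.png

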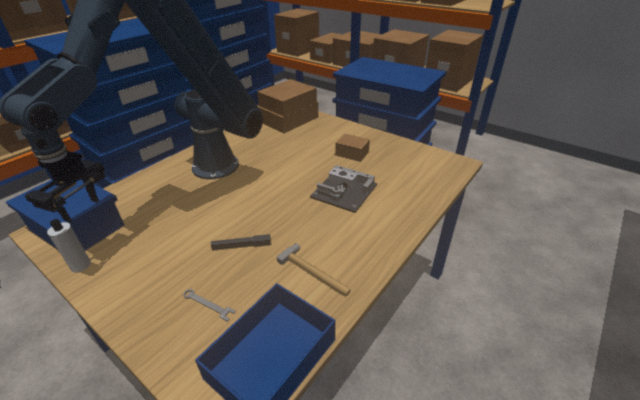

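View pics/side0.png

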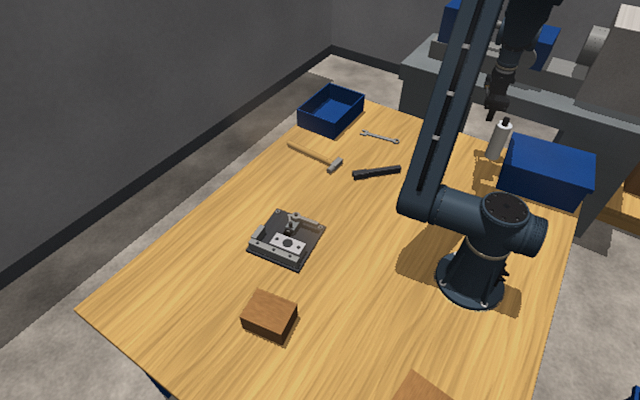

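```bash
python3 - <<'E'
from rig import *
for c in ["scene","side","wrist"]:
    print(c,get_calibration(c))
E
```

```text
scene {'fx': 369.05521728807935, 'fy': 369.05521728807935, 'cx': 317.1313555295278, 'cy': 200.23059282140994, 'R': array([[ 0.78747539,  0.61605881, -0.01881655],
       [ 0.36481098, -0.490491  , -0.7914111 ],
       [-0.49678513,  0.61635228, -0.61099461]]), 't': array([-0.46199686, -0.15500727,  1.67331164])}
side {'fx': 392.7452592134249, 'fy': 392.7452592134249, 'cx': 320.06758204567194, 'cy': 193.85083604838348, 'R': array([[-0.83624937, -0.54825473,  0.01018504],
       [-0.39636692,  0.59153231, -0.70212734],
       [ 0.37891985, -0.59119056, -0.71197856]]), 't': array([0.46752077, 0.27438552, 1.24682879])}
wrist {'fx': 303.1166560124646, 'fy': 303.1166560124646, 'cx': 317.5924905389809, 'cy': 200.36825785902076, 'T_tool_cam': array([[-1.08347753e-03, -9.57138387e-01, -2.89628958e-01,
         8.03127370e-02],
       [ 9.99999277e-01, -1.18794742e-03,  1.84903216e-04,
        -5.78153745e-04],
       [-5.21041939e-04, -2.89628549e-01,  9.57138983e-01,
        -1.40247830e-01],
       [ 0.00000000e+00,  0.00000000e+00,  0.00000000e+00,
         1.00000000e+00]])}
```

The jig is at scene (345,188), with the block behind it. The bar is at (240,242) and the hammer and wrench are clear of it. I'll fly over the bar, look, then go on to the jig.

```bash
python3 -m jog '[{"grip":0,"travel":[3,4,0],"twist":0},{"grip":0,"travel":[3,4,0],"twist":0},{"grip":0,"travel":[3,4,0],"twist":0},{"grip":0,"travel":[3,4,0],"twist":0},{"grip":0,"travel":[3,4,0],"twist":0},{"grip":0,"travel":[3,4,0],"twist":0},{"grip":0,"travel":[2.5,3,2],"twist":0},{"grip":0,"travel":[2.5,3,2],"twist":0}]'
cat > h.py <<'E'
from rig import *
import numpy as np, cv2
from scipy.spatial.transform import Rotation as Rn
def shot(name):
    o=get_obs(); im=camera("wrist"); cv2.imwrite(f"pics/{name}.png",im[:,:,::-1])
    c=get_calibration("wrist"); T=np.eye(4); T[:3,:3]=Rn.from_quat(o["tool_rot"]).as_matrix(); T[:3,3]=o["position"]
    W=T@c["T_tool_cam"]; np.savez(f"pics/{name}.npz",W=W); return W
def pix(name,u,v,z):
    W=np.load(f"pics/{name}.npz")["W"]; c=get_calibration("wrist")
    d=W[:3,:3]@np.array([(u-c["cx"])/c["fx"],(v-c["cy"])/c["fy"],1]); o=W[:3,3]
    return (o+d*(z-o[2])/d[2]).round(4)
def find(*ns):
    for n in ns: print(n,[(round(d["p"],2),np.round(d["at"],4)) for d in search_frame(n,"wrist")[:3]])
E
python3 - <<'E'
from h import *
shot("w1"); find("bar_mid","fork"); print(get_obs()["position"],get_obs()["time"])
E
```

```text
time: 1.9
position: [0.4158, -0.2949, 0.2847]
tool_rot: [0.989, 0.15, -0.0, -0.001]
ft_force: [1.2, -1.1, -0.6]
grip_width: 0.0872
bar_mid [(0.72, array([ 0.4921, -0.2635,  0.0253]))]
fork []
[ 0.41690907 -0.29573344  0.2860384 ] 2.05
```

View pics/w1.png

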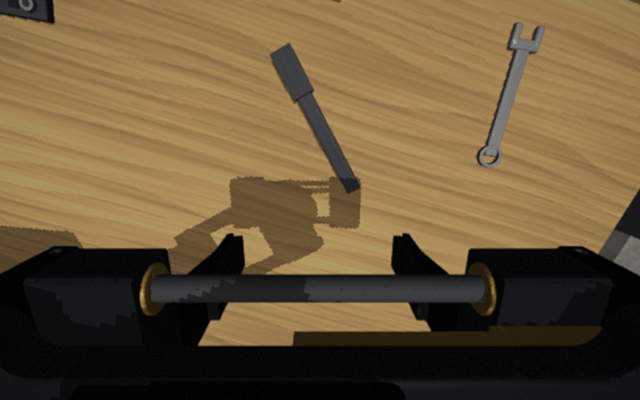

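Bar: fork end is at about (280,50), tail at (350,186). A jig corner shows at top left. Next I'll look over the jig.

```bash
python3 -m jog '[{"grip":0,"travel":[0.5,4.9,0.3],"twist":0},{"grip":0,"travel":[0.5,4.9,0.3],"twist":0},{"grip":0,"travel":[0.5,4.9,0.3],"twist":0},{"grip":0,"travel":[0.5,4.9,0.3],"twist":0},{"grip":0,"travel":[0.5,4.9,0.3],"twist":0},{"grip":0,"travel":[0.5,4.9,0.3],"twist":0},{"grip":0,"travel":[0.5,4.9,0],"twist":0},{"grip":0,"travel":[0.5,4.9,0],"twist":0}]'
python3 -m jog '[{"grip":0,"travel":[0,2,0],"twist":0},{"grip":0,"travel":[0,0,0],"twist":0}]'
python3 - <<'E'
from h import *
a=pix("w1",280,51,.028);b=pix("w1",352,186,.028);print(a,b,np.linalg.norm(a-b),np.degrees(np.arctan2(*(a-b)[1::-1])), b+(a-b)*.45)
shot("w2"); find("jig","end_stop","block_mid","foot","stub"); print(get_obs()["position"],get_obs()["time"])
im=cv2.imread("pics/w2.png");cv2.imwrite("pics/w2c.png",cv2.resize(im[:260,80:560],(800,433),interpolation=cv2.INTER_CUBIC))
E
```

```text
time: 2.85
position: [0.4552, 0.0956, 0.3022]
tool_rot: [0.989, 0.149, -0.0, 0.0]
ft_force: [1.0, 0.3, -0.2]
grip_width: 0.0867
time: 3.05
position: [0.4549, 0.1163, 0.3019]
tool_rot: [0.988, 0.151, -0.001, -0.0]
ft_force: [0.4, -0.9, 0.6]
grip_width: 0.0871
[ 0.5417 -0.2082  0.028 ] [ 0.4105 -0.3442  0.028 ] 0.1889694155147864 46.02915480430599 [ 0.46954 -0.283    0.028  ]
jig [(0.57, array([0.5744, 0.1687, 0.0125]))]
end_stop [(0.57, array([0.5742, 0.1705, 0.0118])), (0.47, array([0.572 , 0.1181, 0.0491]))]
block_mid [(0.86, array([0.5448, 0.2285, 0.052 ]))]
foot [(0.66, array([0.5749, 0.1863, 0.0386]))]
stub [(0.67, array([0.5721, 0.1179, 0.0526]))]
[0.45535012 0.11353268 0.30238725] 3.35
```

View pics/w2.png

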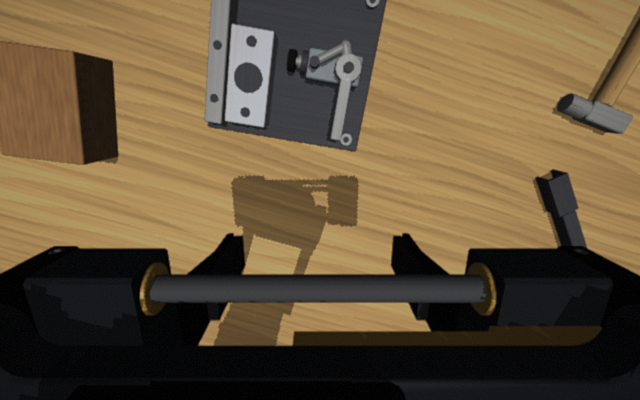

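Jig +x points away from the robot (image up). The stub points towards the robot, and the block is near the fence. I need one view with the whole jig, including the end stop.

```bash
python3 -m jog '[{"grip":0,"travel":[4,2,2],"twist":-4},{"grip":0,"travel":[4,2,2],"twist":-4},{"grip":255,"travel":[0,0,0],"twist":0},{"grip":255,"travel":[0,0,0],"twist":0}]'
python3 - <<'E'
from h import *
shot("w3"); find("end_stop","block_mid","foot","stub","pivot"); print(get_obs()["position"],get_obs()["time"])
im=cv2.imread("pics/w3.png");cv2.imwrite("pics/w3c.png",cv2.resize(im[:266,120:520],(800,532),interpolation=cv2.INTER_CUBIC))
E
```

```text
time: 3.75
position: [0.5359, 0.1542, 0.3425]
tool_rot: [0.997, 0.08, -0.0, 0.0]
ft_force: [-0.9, 0.6, 0.2]
grip_width: 0.0778
end_stop [(0.6, array([0.5992, 0.1756, 0.0147])), (0.47, array([ 0.712 , -0.2196,  0.0231]))]
block_mid [(0.86, array([0.5455, 0.2256, 0.0493])), (0.73, array([0.5998, 0.1779, 0.0109]))]
foot [(0.57, array([0.5761, 0.1859, 0.039 ])), (0.38, array([0.541 , 0.2283, 0.05  ]))]
stub [(0.76, array([0.5718, 0.1197, 0.0542]))]
pivot [(0.82, array([0.5981, 0.1769, 0.013 ])), (0.47, array([0.5466, 0.2285, 0.0498]))]
[0.53420185 0.15452844 0.34217206] 4.05
```

View pics/w3c.png

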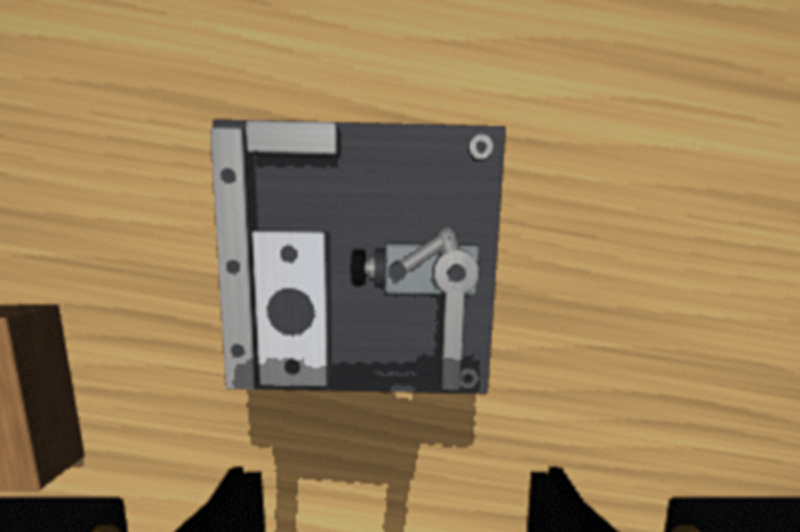

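```bash
cat >> h.py <<'E'
def fit(name,J,P):
    from scipy.optimize import least_squares
    Z=[j[2]/1000 for j in J]; X=np.array([pix(name,u,v,z)[:2] for (u,v),z in zip(P,Z)]); J=np.array(J)[:,:2]/1000
    f=lambda p:(X-(J@np.array([[np.cos(p[2]),-np.sin(p[2])],[np.sin(p[2]),np.cos(p[2])]]).T+p[:2]))
    r=least_squares(lambda p:f(p).ravel(),[.57,.17,0]).x
    print(r,np.degrees(r[2]),"res mm",(f(r)*1000).round(1).tolist()); return r
def w2j(r,X):
    c,s=np.cos(r[2]),np.sin(r[2]);d=np.array(X)[:2]-r[:2];return np.array([c*d[0]+s*d[1],-s*d[0]+c*d[1]]).round(4)
def j2w(r,x,y):
    c,s=np.cos(r[2]),np.sin(r[2]);return np.array([r[0]+c*x-s*y,r[1]+s*x+c*y]).round(4)
E
python3 - <<'E'
from h import *
q=lambda u,v:(u/2+120,v/2)
r=fit("w3",[(100,-80,12),(-100,-80,12),(100,130,12),(0,-45,56),(-85,-45,56)],[q(505,127),q(487,392),q(213,120),q(456,271),q(453,388)])
np.save("jig.npy",r)
for c in [(252,232),(326,232),(328,386),(257,386)]: print("block",w2j(r,pix("w3",*q(*c),.052)))
print("push start",j2w(r,-.115,.071),"pivot",j2w(r,0,-.045),"grip",j2w(r,-.138,-.045))
E
```

```text
[0.58009318 0.16438828 0.14287666] 8.186229330649649 res mm [[-2.1, 0.4], [1.0, 1.7], [-0.7, -1.5], [0.2, 0.5], [1.5, -1.0]]
block [0.0238 0.0958]
block [0.0246 0.0452]
block [-0.0848  0.0455]
block [-0.0856  0.0978]
push start [0.4562 0.2183] pivot [0.5865 0.1198] grip [0.4499 0.1002]
```

```bash
python3 -m jog '[{"grip":255,"travel":[-2.6,2.1,-2],"twist":-1},{"grip":255,"travel":[-2.6,2.1,-2],"twist":0},{"grip":255,"travel":[-2.6,2.1,-2],"twist":0},{"grip":255,"travel":[0,0,-5],"twist":0},{"grip":255,"travel":[0,0,-5],"twist":0},{"grip":255,"travel":[0,0,-5],"twist":0},{"grip":255,"travel":[0,0,-5],"twist":0},{"grip":255,"travel":[0,0,0],"twist":0}]' 10
python3 -m jog '[{"grip":255,"travel":[0,0,-3.8],"twist":0},{"grip":255,"travel":[0,0,0],"twist":0},{"grip":255,"travel":[0,0,0],"twist":0}]'
python3 - <<'E'
from h import *
o=get_obs();r=np.load("jig.npy");print(w2j(r,o["position"]),o["position"],np.degrees(2*np.arctan2(o["tool_rot"][1],o["tool_rot"][0])))
E
```

```text
time: 4.85
position: [0.4514, 0.2165, 0.0755]
tool_rot: [0.997, 0.072, -0.009, 0.001]
ft_force: [-0.0, 0.1, 0.2]
grip_width: 0.0008
time: 5.15
position: [0.458, 0.2182, 0.0467]
tool_rot: [0.997, 0.072, 0.001, -0.0]
ft_force: [-0.4, -0.0, 0.5]
grip_width: 0.0003
[-0.1132  0.0707] [0.45795245 0.21823929 0.04667679] 8.232369868898708
```

```bash
python3 -m jog '[{"grip":255,"travel":[0.79,0.11,0],"twist":0},{"grip":255,"travel":[0.79,0.11,0],"twist":0},{"grip":255,"travel":[0.79,0.11,0],"twist":0},{"grip":255,"travel":[0.79,0.11,0],"twist":0},{"grip":255,"travel":[0.79,0.11,0],"twist":0},{"grip":255,"travel":[0.79,0.11,0],"twist":0},{"grip":255,"travel":[0.79,0.11,0],"twist":0}]'
python3 -m jog '[{"grip":255,"travel":[0.3,0.04,0],"twist":0},{"grip":255,"travel":[0.3,0.04,0],"twist":0}]'
python3 -m jog '[{"grip":255,"travel":[0.2,0.03,0],"twist":0},{"grip":255,"travel":[0.2,0.03,0],"twist":0}]'
```

```text
time: 5.85
position: [0.5128, 0.2258, 0.0444]
tool_rot: [0.997, 0.072, -0.0, 0.0]
ft_force: [-3.9, -1.7, 2.6]
grip_width: 0.0008
time: 6.05
position: [0.5185, 0.2265, 0.0443]
tool_rot: [0.997, 0.072, -0.001, 0.0]
ft_force: [-4.4, -0.5, 3.6]
grip_width: 0.0005
time: 6.25
position: [0.5225, 0.2272, 0.0443]
tool_rot: [0.997, 0.072, -0.0, 0.0]
ft_force: [-2.8, 0.1, -0.1]
grip_width: 0.0006
```

```bash
for i in 1 2; do :; done; python3 -m jog '[{"grip":255,"travel":[0.15,0.02,0],"twist":0},{"grip":255,"travel":[0.15,0.02,0],"twist":0}]'
python3 -m jog '[{"grip":255,"travel":[0.1,0.015,0],"twist":0},{"grip":255,"travel":[0.1,0.015,0],"twist":0}]'
```

```text
time: 6.45
position: [0.5241, 0.2274, 0.0443]
tool_rot: [0.997, 0.072, -0.002, 0.0]
ft_force: [-6.7, -0.5, 3.5]
grip_width: 0.0004
time: 6.65
position: [0.5241, 0.2274, 0.0443]
tool_rot: [0.997, 0.072, -0.004, 0.0]
ft_force: [-9.9, -1.4, 6.2]
grip_width: 0.0005
```

The tool has stalled with force rising, so the block looks home. One more small press, then back off and look.

```bash
python3 -m jog '[{"grip":255,"travel":[0.15,0.02,0],"twist":0},{"grip":255,"travel":[0,0,0],"twist":0}]'
python3 -m jog '[{"grip":255,"travel":[-1.5,-0.2,0],"twist":0},{"grip":255,"travel":[-4,-0.6,0],"twist":0},{"grip":255,"travel":[0,0,5],"twist":0},{"grip":255,"travel":[0,0,5],"twist":0},{"grip":255,"travel":[0,-4,3],"twist":0},{"grip":255,"travel":[0,-4,3],"twist":0},{"grip":255,"travel":[0,-3,2],"twist":0},{"grip":255,"travel":[0,0,0],"twist":0}]'
python3 -m jog '[{"grip":255,"travel":[0,0,0],"twist":0}]'
python3 - <<'E'
from h import *
shot("w4"); print(get_obs()["position"],get_obs()["time"])
im=cv2.imread("pics/w4.png");cv2.imwrite("pics/w4c.png",cv2.resize(im[:266,120:520],(800,532),interpolation=cv2.INTER_CUBIC))
E
```

```text
time: 6.85
position: [0.5241, 0.2274, 0.0443]
tool_rot: [0.997, 0.072, -0.005, 0.001]
ft_force: [-10.5, -1.4, 7.8]
grip_width: 0.0005
time: 7.65
position: [0.4783, 0.1072, 0.2282]
tool_rot: [0.998, 0.07, 0.006, 0.001]
ft_force: [0.1, 0.3, 0.2]
grip_width: 0.0004
time: 7.75
position: [0.4756, 0.1097, 0.2254]
tool_rot: [0.997, 0.071, 0.002, -0.0]
ft_force: [-0.5, -0.1, 0.3]
grip_width: 0.0006
[0.47466996 0.11036525 0.22449601] 7.8
```

View pics/w4c.png

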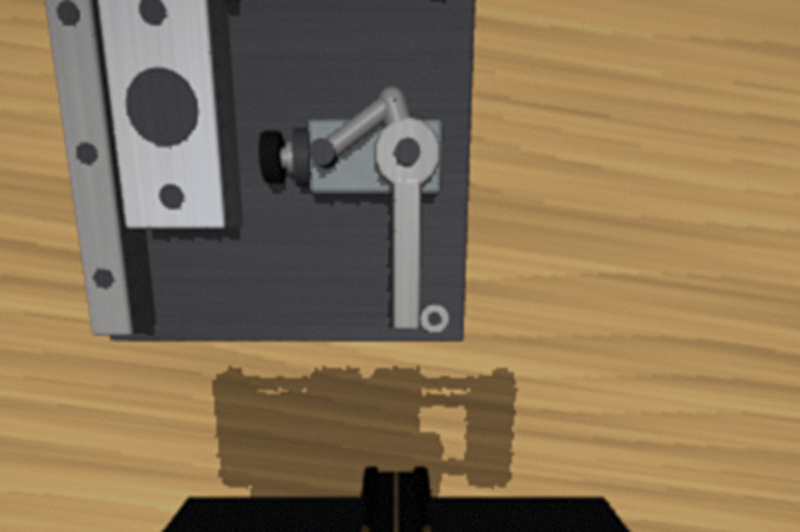

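```bash
python3 - <<'E'
from h import *
q=lambda u,v:(u/2+120,v/2)
J=[(-100,-80,12),(0,-45,56),(-85,-45,56),(-100,100,48)];P=[q(463,340),q(408,151),q(406,328),q(132,333)]
r=fit("w4",J,P);r2=fit("w4",J[:3],P[:3])
np.save("jig2.npy",r)
for R in (r,np.load("jig.npy")):
  print("block end",w2j(R,pix("w4",*q(127,228),.052)),w2j(R,pix("w4",*q(224,226),.052)))
  print("pivot",j2w(R,0,-.045),"grip",j2w(R,-.138,-.045))
print(pix("w4",*q(408,151),.056),pix("w4",*q(406,328),.056))
E
```

```text
[0.58440796 0.16175203 0.08919322] 5.110395007261101 res mm [[0.9, -1.0], [-1.9, 2.9], [-1.3, -0.9], [2.3, -1.0]]
[0.58079425 0.16457697 0.13424281] 7.691546494911484 res mm [[0.4, 0.3], [-0.3, -0.2], [-0.1, -0.1]]
block end [-0.0441  0.0958] [-0.0406  0.0475]
pivot [0.5884 0.1169] grip [0.451  0.1046]
block end [-0.035   0.0948] [-0.0341  0.0463]
pivot [0.5865 0.1198] grip [0.4499 0.1002]
[0.5865 0.1198 0.056 ] [0.5025 0.1085 0.056 ]
```

Block's end sits at jig x ≈ -35 mm, so it is home. Now to the bar.

```bash
python3 -m jog '[{"grip":0,"travel":[0,-4.9,0],"twist":4.75},{"grip":0,"travel":[0,-4.9,0],"twist":4.75},{"grip":0,"travel":[0,-4.9,0],"twist":4.75},{"grip":0,"travel":[0,-4.9,0],"twist":4.75},{"grip":0,"travel":[0,-4.9,0],"twist":4.75},{"grip":0,"travel":[0,-4.9,0],"twist":4.75},{"grip":0,"travel":[0,-4.9,0],"twist":4.75},{"grip":0,"travel":[-0.4,-4.9,0],"twist":4.75}]'
python3 -m jog '[{"grip":0,"travel":[-3,-3.2,0],"twist":0},{"grip":0,"travel":[0,0,0],"twist":0},{"grip":0,"travel":[0,0,0],"twist":0}]'
python3 - <<'E'
from h import *
shot("w5"); find("bar_mid","fork"); o=get_obs();print(o["position"],o["time"],np.degrees(2*np.arctan2(o["tool_rot"][1],o["tool_rot"][0])))
E
```

```text
time: 8.6
position: [0.4709, -0.2827, 0.223]
tool_rot: [0.919, 0.395, 0.0, -0.001]
ft_force: [1.2, -0.2, -0.1]
grip_width: 0.0564
time: 8.9
position: [0.4399, -0.3134, 0.223]
tool_rot: [0.92, 0.392, -0.0, -0.001]
ft_force: [-0.2, 0.5, -0.3]
grip_width: 0.0803
bar_mid [(0.69, array([ 0.4915, -0.2603,  0.0261]))]
fork []
[ 0.4407908  -0.31212057  0.22391631] 9.05 46.3701349755891
```

View pics/w5.png

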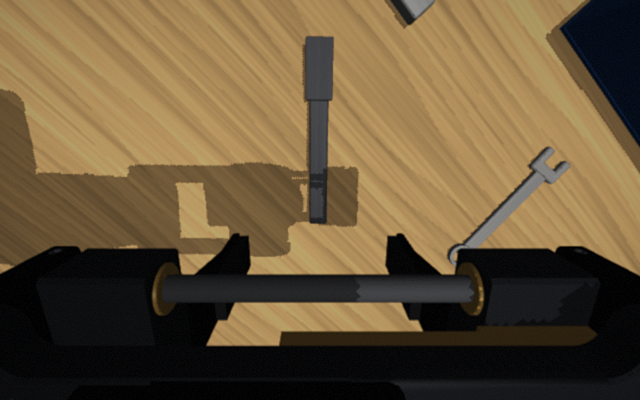

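```bash
python3 - <<'E'
from h import *
a=pix("w5",319.5,37,.028);j=pix("w5",319.3,101,.028);t=pix("w5",318,218,.028)
u=(a-t)/np.linalg.norm(a-t);print(np.linalg.norm(a-t),np.linalg.norm(a-j),np.degrees(np.arctan2(u[1],u[0])))
print(a-.11*u,j-.05*u,t+.09*u)
o=get_obs();d=(a-.11*u+t+.09*u)/2-o["position"];print(d)
E
```

```text
0.1913564736297155 0.060466933112239156 45.67752383042376
[ 0.46714344 -0.28569606  0.028     ] [ 0.4670652  -0.28627094  0.028     ] [ 0.47318264 -0.27951232  0.028     ]
[ 0.02937224  0.02951638 -0.19591631]
```

```bash
python3 -m jog '[{"grip":0,"travel":[2.7,2.7,0],"twist":-0.7},{"grip":0,"travel":[0,0,-5],"twist":0},{"grip":0,"travel":[0,0,-5],"twist":0},{"grip":0,"travel":[0,0,-5],"twist":0},{"grip":0,"travel":[0,0,-3],"twist":0},{"grip":0,"travel":[0,0,-1],"twist":0},{"grip":0,"travel":[0,0,-0.7],"twist":0},{"grip":0,"travel":[0,0,0],"twist":0}]'
python3 -m jog '[{"grip":0,"travel":[0,0,0],"twist":0},{"grip":255,"travel":[0,0,0],"twist":0},{"grip":255,"travel":[0,0,0],"twist":0},{"grip":255,"travel":[0,0,0],"twist":0},{"grip":255,"travel":[0,0,0],"twist":0},{"grip":255,"travel":[0,0,0],"twist":0},{"grip":255,"travel":[0,0,0],"twist":0}]' 50
```

```text
time: 9.85
position: [0.4678, -0.2866, 0.0279]
tool_rot: [0.922, 0.388, 0.0, 0.0]
ft_force: [0.0, -0.1, 0.5]
grip_width: 0.087
time: 10.55
position: [0.4669, -0.2869, 0.0276]
tool_rot: [0.922, 0.387, -0.0, -0.0]
ft_force: [-0.6, 0.0, -0.4]
grip_width: 0.0468
```

```bash
python3 -m jog '[{"grip":255,"travel":[0,0,0],"twist":0},{"grip":255,"travel":[0,0,0],"twist":0},{"grip":255,"travel":[0,0,0],"twist":0},{"grip":255,"travel":[0,0,0],"twist":0},{"grip":255,"travel":[0,0,0],"twist":0}]' 50
python3 -m jog '[{"grip":255,"travel":[0,0,1],"twist":0},{"grip":255,"travel":[0,0,4],"twist":0},{"grip":255,"travel":[0,0,5],"twist":0},{"grip":255,"travel":[0,0,0],"twist":0}]'
```

```text
time: 11.05
position: [0.4668, -0.2866, 0.0275]
tool_rot: [0.922, 0.387, -0.0, -0.0]
ft_force: [-0.3, 0.5, -0.1]
grip_width: 0.0196
time: 11.45
position: [0.4703, -0.2897, 0.1335]
tool_rot: [0.922, 0.387, 0.003, 0.006]
ft_force: [1.9, -1.3, -3.4]
grip_width: 0.0196
```

```bash
python3 -m jog '[{"grip":255,"travel":[-0.2,4.8,0],"twist":-4.7},{"grip":255,"travel":[-0.2,4.8,0],"twist":-4.7},{"grip":255,"travel":[-0.2,4.8,0],"twist":-4.7},{"grip":255,"travel":[-0.2,4.8,0],"twist":-4.7},{"grip":255,"travel":[-0.2,4.8,0],"twist":-4.7},{"grip":255,"travel":[-0.2,4.8,0],"twist":-4.7},{"grip":255,"travel":[-0.2,4.8,0],"twist":-4.7},{"grip":255,"travel":[-0.2,4.8,0],"twist":-4.7}]'
python3 -m jog '[{"grip":255,"travel":[0,0,0],"twist":0},{"grip":255,"travel":[0,0,0],"twist":0},{"grip":255,"travel":[0,0,0],"twist":0}]'
python3 - <<'E'
from h import *
shot("w6"); o=get_obs();print(o["position"],o["time"],np.degrees(2*np.arctan2(o["tool_rot"][1],o["tool_rot"][0])))
E
```

```text
time: 12.25
position: [0.45, 0.0989, 0.1271]
tool_rot: [0.998, 0.067, -0.001, -0.0]
ft_force: [0.9, 0.4, -3.6]
grip_width: 0.0194
time: 12.55
position: [0.4509, 0.0964, 0.1273]
tool_rot: [0.998, 0.069, -0.0, 0.0]
ft_force: [-0.0, -0.3, -3.9]
grip_width: 0.0194
[0.45113056 0.09599587 0.12733465] 12.6 7.861066805579402
```

View pics/w6.png

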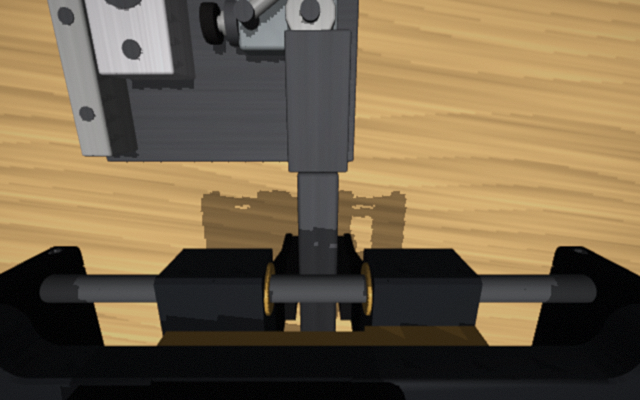

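```bash
python3 - <<'E'
from h import *
h=pix("w6",310,10,.056);o=get_obs();p=o["position"];y=np.radians(7.86)
f=pix("w6",319.5,30,.128);g=pix("w6",319.5,172,.128);s=pix("w6",319,235,.128)
ax=np.array([np.cos(y),np.sin(y)]);n=np.array([-ax[1],ax[0]])
for nm,X in (("hub",h),("forkend",f),("junction",g),("s",s)): d=(X-p)[:2];print(nm,X,"along",d@ax,"lat",d@n)
E
```

```text
hub [0.5869 0.1206 0.056 ] along 0.13785859527217295 lat 0.005806098890879095
forkend [0.5611 0.1116 0.128 ] along 0.11107020466619191 lat 0.0004188798734839312
junction [0.5024 0.1033 0.128 ] along 0.05178663086636089 lat 0.0002242583947141522
s [0.4708 0.0991 0.128 ] along 0.019909144669569178 lat 0.0003851116612380947
```

```bash
python3 -m jog '[{"grip":255,"travel":[-0.2,0.5,-2],"twist":0},{"grip":255,"travel":[0,0,-1.5],"twist":0},{"grip":255,"travel":[0,0,0],"twist":0},{"grip":255,"travel":[0,0,0],"twist":0},{"grip":255,"travel":[0,0,0],"twist":0}]'
python3 - <<'E'
from h import *
shot("w7"); o=get_obs();p=o["position"];print(p,o["time"],np.degrees(2*np.arctan2(o["tool_rot"][1],o["tool_rot"][0])))
y=2*np.arctan2(o["tool_rot"][1],o["tool_rot"][0]);d=np.array([.5867,.1202])-p[:2];print(d@[np.cos(y),np.sin(y)],d@[-np.sin(y),np.cos(y)])
im=cv2.imread("pics/w7.png");cv2.imwrite("pics/w7c.png",cv2.resize(im[:240,200:440],(600,600),interpolation=cv2.INTER_CUBIC))
E
```

```text
time: 13.1
position: [0.4498, 0.1013, 0.0931]
tool_rot: [0.998, 0.068, 0.001, 0.0]
ft_force: [-0.2, 0.1, -3.6]
grip_width: 0.0197
[0.44975523 0.10148206 0.09318408] 13.15 7.866794403377327
0.13821790618799285 -0.00020191463032227284
```

View pics/w7c.png

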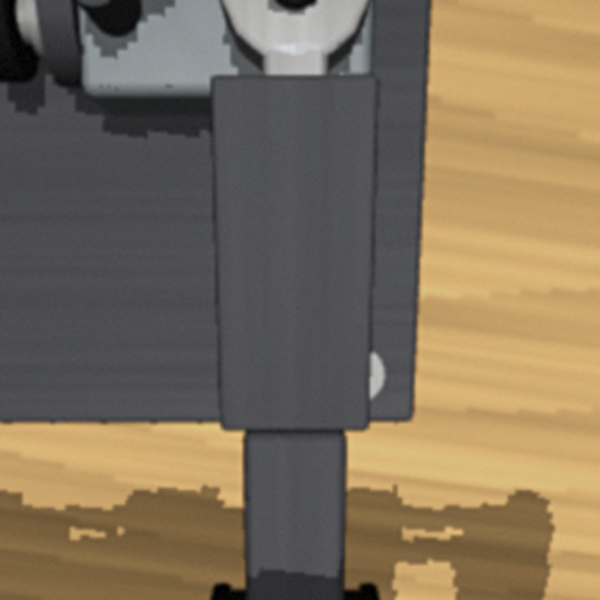

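The stub (265–327 in the crop) is centred under the fork (213–378), so I'll lower it.

```bash
python3 -m jog '[{"grip":255,"travel":[0,0,-1],"twist":0},{"grip":255,"travel":[0,0,-1],"twist":0},{"grip":255,"travel":[0,0,0],"twist":0}]'
python3 -m jog '[{"grip":255,"travel":[0,0,-0.6],"twist":0},{"grip":255,"travel":[0,0,-0.4],"twist":0},{"grip":255,"travel":[0,0,0],"twist":0}]'
```

```text
time: 13.45
position: [0.448, 0.1021, 0.0713]
tool_rot: [0.998, 0.069, -0.001, -0.0]
ft_force: [-1.1, 0.1, -3.4]
grip_width: 0.0193
time: 13.75
position: [0.4487, 0.1022, 0.0619]
tool_rot: [0.998, 0.069, -0.001, -0.0]
ft_force: [-0.5, 0.1, -3.8]
grip_width: 0.0194
```

```bash
python3 - <<'E'
import numpy as np
for k in range(22):
    a,b=np.radians(187.9+4*k),np.radians(191.9+4*k);print(k+1,(13.9*np.array([np.cos(b)-np.cos(a),np.sin(b)-np.sin(a)])).round(2))
E
```

```text
1 [ 0.17 -0.96]
2 [ 0.23 -0.94]
3 [ 0.3  -0.92]
4 [ 0.36 -0.9 ]
5 [ 0.42 -0.87]
6 [ 0.48 -0.84]
7 [ 0.54 -0.81]
8 [ 0.6  -0.77]
9 [ 0.65 -0.72]
10 [ 0.7  -0.68]
11 [ 0.74 -0.62]
12 [ 0.78 -0.57]
13 [ 0.82 -0.52]
14 [ 0.86 -0.46]
15 [ 0.89 -0.4 ]
16 [ 0.91 -0.33]
17 [ 0.93 -0.27]
18 [ 0.95 -0.2 ]
19 [ 0.96 -0.14]
20 [ 0.97 -0.07]
21 [ 0.97 -0.  ]
22 [0.97 0.07]
```

```bash
python3 -m jog '[{"grip":255,"travel":[0.17,-0.96,0],"twist":4},{"grip":255,"travel":[0.23,-0.94,0],"twist":4},{"grip":255,"travel":[0.3,-0.92,0],"twist":4},{"grip":255,"travel":[0.36,-0.9,0],"twist":4}]' 60
python3 - <<'E'
from h import *
def st():
    o=get_obs();p=o["position"];y=2*np.arctan2(o["tool_rot"][1],o["tool_rot"][0]);d=np.array([.5867,.1202])-p[:2]
    print("R",np.hypot(*d),"ang",np.degrees(np.arctan2(d[1],d[0])),"yaw",np.degrees(y),"z",p[2],o["ft_force"],o["moment"],o["time"])
st()
E
```

```text
time: 14.15
position: [0.4586, 0.066, 0.0624]
tool_rot: [0.978, 0.209, -0.001, -0.001]
ft_force: [0.0, 9.2, -5.3]
grip_width: 0.0192
R 0.1391200306716653 ang 22.913203185717165 yaw 24.131980585229453 z 0.06235496582896498 [ 0.04794239  9.19824703 -5.25351463] [1.69904454 0.07648457 0.32972757] 14.15
```

```bash
python3 -m jog '[{"grip":255,"travel":[0.42,-0.87,-0.05],"twist":4},{"grip":255,"travel":[0.48,-0.84,0],"twist":4},{"grip":255,"travel":[0.54,-0.81,0],"twist":4},{"grip":255,"travel":[0.6,-0.77,0],"twist":4},{"grip":255,"travel":[0.65,-0.72,0],"twist":4}]'
python3 -m jog '[{"grip":255,"travel":[0.7,-0.68,0],"twist":4},{"grip":255,"travel":[0.74,-0.62,0],"twist":4},{"grip":255,"travel":[0.78,-0.57,0],"twist":4},{"grip":255,"travel":[0.82,-0.52,0],"twist":4},{"grip":255,"travel":[0.86,-0.46,0],"twist":4}]'
cat >> h.py <<'E'
def st():
    o=get_obs();p=o["position"];y=2*np.arctan2(o["tool_rot"][1],o["tool_rot"][0]);d=np.array([.5867,.1202])-p[:2]
    print("R",np.hypot(*d),"ang",np.degrees(np.arctan2(d[1],d[0])),"yaw",np.degrees(y),"z",p[2],o["ft_force"],o["moment"],o["time"])
E
python3 -c "from h import *;st()"
```

```text
time: 14.65
position: [0.4831, 0.0273, 0.0618]
tool_rot: [0.927, 0.374, -0.002, -0.003]
ft_force: [-3.8, 11.0, 0.0]
grip_width: 0.0198
time: 15.15
position: [0.5203, -0.0019, 0.0616]
tool_rot: [0.848, 0.529, -0.004, -0.005]
ft_force: [-6.8, 2.0, 1.9]
grip_width: 0.0198
R 0.13894997476563847 ang 61.470009374132275 yaw 63.92472090354192 z 0.06158642205515194 [-6.77881014  2.03858739  1.85894972] [ 0.66615982  0.95634951 -0.5212997 ] 15.15
```

```bash
python3 -m jog '[{"grip":255,"travel":[0.89,-0.4,0],"twist":4},{"grip":255,"travel":[0.91,-0.33,0],"twist":4},{"grip":255,"travel":[0.93,-0.27,0],"twist":4},{"grip":255,"travel":[0.95,-0.2,0],"twist":4},{"grip":255,"travel":[0.96,-0.14,0],"twist":4}]'
python3 -c "from h import *;st()"
python3 -m jog '[{"grip":255,"travel":[0.97,-0.07,0],"twist":4},{"grip":255,"travel":[0.97,0,0],"twist":4},{"grip":255,"travel":[0,0,0],"twist":0}]'
python3 -c "from h import *;st()"
```

```text
time: 15.65
position: [0.5692, -0.0171, 0.0616]
tool_rot: [0.742, 0.67, -0.002, -0.002]
ft_force: [-3.4, -0.3, -3.1]
grip_width: 0.0196
R 0.13842734174979177 ang 82.72794017566729 yaw 84.16701071126266 z 0.06157577694550164 [-3.41277579 -0.33363454 -3.09855563] [-0.16511921  0.26051215  0.0516477 ] 15.65
time: 15.95
position: [0.5911, -0.0177, 0.0617]
tool_rot: [0.695, 0.719, -0.0, -0.0]
ft_force: [0.2, -0.1, -4.1]
grip_width: 0.0194
R 0.1379577885456498 ang 91.83625010074678 yaw 91.96488040626352 z 0.06169111128243865 [ 0.22142997 -0.11625505 -4.05921924] [-0.04432265 -0.11589887 -0.0201302 ] 15.95
```

```bash
python3 -m jog '[{"grip":255,"travel":[0,0,0.8],"twist":0},{"grip":255,"travel":[0,0,0.8],"twist":0},{"grip":255,"travel":[0,0,1],"twist":0}]'
python3 -m jog '[{"grip":255,"travel":[0,0,2],"twist":0},{"grip":255,"travel":[0,0,4],"twist":0},{"grip":255,"travel":[0,-4,2],"twist":0},{"grip":255,"travel":[0,-4,0],"twist":0},{"grip":255,"travel":[0,-4,0],"twist":0},{"grip":255,"travel":[0,-2,0],"twist":0},{"grip":255,"travel":[0,0,0],"twist":0},{"grip":255,"travel":[0,0,0],"twist":0}]'
python3 - <<'E'
from h import *
shot("w8"); o=get_obs();print(o["position"],o["q"],o["time"])
E
```

```text
time: 16.25
position: [0.591, -0.0178, 0.0888]
tool_rot: [0.695, 0.719, 0.0, -0.0]
ft_force: [0.2, 0.8, -3.8]
grip_width: 0.0195
time: 17.05
position: [0.5909, -0.1579, 0.1687]
tool_rot: [0.696, 0.718, 0.0, -0.0]
ft_force: [-0.4, 0.4, -4.2]
grip_width: 0.0194
[ 0.59076307 -0.1570157   0.16845526] [-4.42664184e-01  6.01410600e-01  1.53818076e+00  7.15127132e-04
  1.00265704e+00 -4.76409709e-01] 17.1
```

View pics/w8.png

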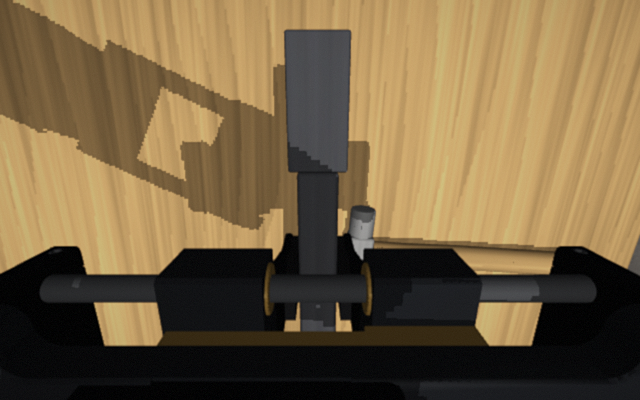

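The hammer head shows at (360,220), close by. I'll move 14 cm towards the robot to a clear patch and lay the bar down there.

```bash
python3 -m jog '[{"grip":255,"travel":[-5,0,0],"twist":0},{"grip":255,"travel":[-5,0,0],"twist":0},{"grip":255,"travel":[-4,0,-2],"twist":0},{"grip":255,"travel":[0,0,-5],"twist":0},{"grip":255,"travel":[0,0,-4],"twist":0},{"grip":255,"travel":[0,0,-2],"twist":0},{"grip":255,"travel":[0,0,0],"twist":0},{"grip":255,"travel":[0,0,0],"twist":0}]'
python3 -m jog '[{"grip":255,"travel":[0,0,-0.7],"twist":0},{"grip":255,"travel":[0,0,-0.3],"twist":0},{"grip":255,"travel":[0,0,0],"twist":0}]'
```

```text
time: 17.9
position: [0.4518, -0.1571, 0.0384]
tool_rot: [0.695, 0.719, 0.0, 0.0]
ft_force: [0.3, -0.4, -2.8]
grip_width: 0.0195
time: 18.2
position: [0.4516, -0.1579, 0.0285]
tool_rot: [0.695, 0.719, 0.0, 0.0]
ft_force: [0.2, 0.2, -3.5]
grip_width: 0.0191
```

```bash
python3 -m jog '[{"grip":255,"travel":[0,0,-0.1],"twist":0},{"grip":255,"travel":[0,0,0],"twist":0},{"grip":200,"travel":[0,0,0],"twist":0},{"grip":120,"travel":[0,0,0],"twist":0},{"grip":0,"travel":[0,0,0],"twist":0},{"grip":0,"travel":[0,0,0],"twist":0},{"grip":0,"travel":[0,0,0],"twist":0},{"grip":0,"travel":[0,0,0],"twist":0}]'
python3 -m jog '[{"grip":0,"travel":[0,0,0],"twist":0},{"grip":0,"travel":[0,0,1],"twist":0},{"grip":0,"travel":[0,0,4],"twist":0},{"grip":0,"travel":[0,0,5],"twist":0},{"grip":0,"travel":[0,0,5],"twist":0},{"grip":0,"travel":[0,0,5],"twist":0},{"grip":0,"travel":[0,2,4],"twist":-8},{"grip":0,"travel":[0,2,4],"twist":-8}]'
python3 -m jog '[{"grip":0,"travel":[0,4,0],"twist":-8},{"grip":0,"travel":[0,4,0],"twist":-8},{"grip":0,"travel":[0,4,0],"twist":-8},{"grip":0,"travel":[0,2,0],"twist":-8},{"grip":0,"travel":[0,0,0],"twist":-8},{"grip":0,"travel":[0,0,0],"twist":-8},{"grip":0,"travel":[0,0,0],"twist":-4},{"grip":0,"travel":[0,0,0],"twist":0}]'
python3 - <<'E'
from h import *
shot("w9"); o=get_obs();print(o["position"],o["time"])
E
```

```text
time: 19.0
position: [0.4513, -0.1578, 0.0271]
tool_rot: [0.695, 0.719, -0.0, 0.0]
ft_force: [-0.8, -0.1, -1.0]
grip_width: 0.0516
time: 19.8
position: [0.4507, -0.1174, 0.3099]
tool_rot: [0.791, 0.612, 0.0, 0.001]
ft_force: [0.1, 0.7, -0.0]
grip_width: 0.0867
time: 20.6
position: [0.4508, 0.0205, 0.3075]
tool_rot: [0.977, 0.211, 0.0, 0.0]
ft_force: [0.3, 1.2, -0.1]
grip_width: 0.0871
[0.45086325 0.02037249 0.30745628] 20.65
```

View pics/w9.png

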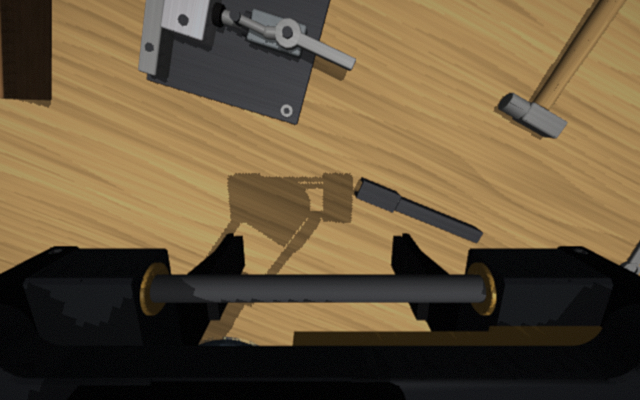

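The handle points to jig -y (locked) and the bar lies flat, clear of the jig. I'll use the last picture to check the block.

```bash
python3 -m jog '[{"grip":0,"travel":[2,4,0],"twist":-8},{"grip":0,"travel":[2,4,0],"twist":-8},{"grip":0,"travel":[2,4,0],"twist":0},{"grip":0,"travel":[0,0,0],"twist":0},{"grip":0,"travel":[0,0,0],"twist":0},{"grip":0,"travel":[0,0,0],"twist":0}]'
python3 - <<'E'
from h import *
shot("w10"); print(get_obs()["position"],get_obs()["time"])
im=cv2.imread("pics/w10.png");cv2.imwrite("pics/w10c.png",cv2.resize(im[:266,120:520],(800,532),interpolation=cv2.INTER_CUBIC))
E
```

```text
time: 21.25
position: [0.5089, 0.1357, 0.3069]
tool_rot: [0.997, 0.079, -0.001, 0.0]
ft_force: [-0.4, -1.0, 0.1]
grip_width: 0.087
[0.50896847 0.13537237 0.30702151] 21.3
```

View pics/w10c.png

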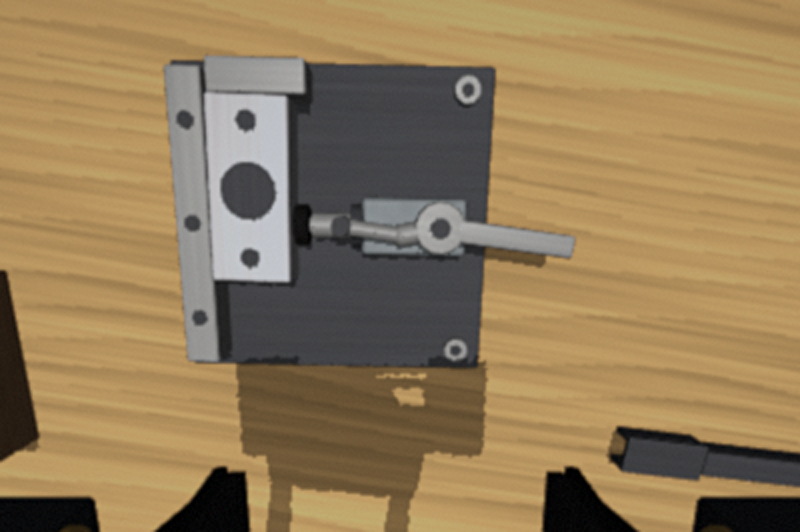

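The block's end meets the stop (y≈92), its side meets the fence, the foot presses it at (303,225), and the stub is locked.

```bash
python3 -c "from rig import *;print(hand_in(),get_obs()['time'])"
```

```text
the job is handed in; nothing more can be done
the job is handed in; nothing more can be done
```

The job is done and handed in at about 21 s of the 67 s allowed.

- **Block:** I pushed it along the jig with closed fingers until it stalled against the end stop at about 10 N. The camera put its near end at jig x ≈ -35 mm, which is home.
- **Clamp:** I picked up the bar, lowered its fork over the stub and swung the handle about 84°. Resistance peaked at about 12 N, and past the dead point the side force fell to nearly zero.
- **Bar:** I lifted it off and laid it flat on clear bench, on the robot's side of the hammer. I kept the arm away from the carton, hammer and wrench, but did not measure their positions again.

The last pictures show the block against both stop and fence with the foot on it. The stub is in the locked position, the bar is clear of the jig, and the gripper is open well above everything.

Two measurements disagreed along the way:
- **Jig pose:** one fit came out about 3° off because I had assumed the wrong position for the end of the fence, so I dropped that point. The remaining points agreed to 0.3 mm.
- **Bar length:** one image measured it as 191 mm instead of 200 mm, so I located it by the fork and shoulder instead.

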